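# Restock the pigment-jar rack

### The arm

A 7-joint arm with a two-finger parallel gripper is mounted at the origin on the work surface. World frame = base frame: x ahead of the robot, y to its left, z up, the work surface at z = 0. Lengths are in m, angles in rad, forces in N, time in s.
With the tool pointing down it reaches from about 0.4 to 0.85 m from the base axis. Payload 6.9 kg.
Tool frame: the origin (TCP) lies at the very end of the fingers, on their centre line; the grasp point (between the pads) lies 19 mm behind it; z points along the fingers, y is the line along which they close (so a half turn about z gives the same grasp; the last joint's range is limited). The gripper opens to 85 mm and grips with 20 to 120 N. Pads are 22 mm wide; open, the fingers measure 114 mm over their backs; the gripper's body (76 mm by 85 mm) begins 54 mm behind the grasp point. The pads swing forward as they close: fully open they stand 13 mm farther back than shut.
Start: joints at [-1.087, 0.507, -0.238, 1.5, 0.126, 1.149, -0.155], TCP at [0.231, 0.581, 0.231] pointing down, gripper open.
Joint ranges: [-3.08, 3.08], [-0.24, 2.05], [-1.43, 1.35], [0, 2.5], [-1.52, 4.66], [0.17, 1.96], [-2.89, 2.89]. Speed limits (rad/s): [2.39, 2.39, 3.14, 3.14, 3.14, 3.14, 3.14].

### API

Orientations are given as a unit quaternion [x, y, z, w].
In Python, from rig import bot gives the robot as it stands.
- The arm moves only by the shell command python3 -m jog 'ROWS' [OPENING] [FORCE]. ROWS is text: rows parted by semicolons, each of 6 numbers parted by spaces: the shift along the tool's x, y, z scaled (see below), then the turn, a rotation vector about the tool's x, y, z scaled (see below). A call has exactly 5 rows; each row shifts and turns the commanded pose from where the row before left it, along the tool's axes as they then stand; what a row does not reach is not made up. The controller multiplies each number of a shift by 0.08 m and each number of a turn by pi rad. A row lasts 1/10 s, in which the tool goes at most 50 mm and 8.59 degrees, less where a joint would pass 70% of its speed; a pose out of reach is approached as far as the arm can. A call with a number of a shift or a turn outside -1 to 1 is refused whole. A call with a gripper value outside its range is refused whole. OPENING is the opening, from 0 (shut) to 1 (fully open), set as the call begins (- or left out, the last holds). The fingers move at their own pace and stop on an object; FORCE is the grip in N (left out, the last holds). Time passes only in rows, so rows that do not move let the fingers close, or fill a call up. It gives the time, the measured TCP pose, the force, the opening and the grip force at its end, in the units of the state.
- bot.read_state(): the state, without advancing time (a new reading comes with each control period).
- bot.get_image(name): name is "scene" or "top" or "wrist"; returns a dict with "img" (384x512x3 uint8, red, green, blue), "camera_matrix" (3x3 intrinsics, pixels), "xyz" and "rotation" of the camera in the world; the wrist camera has in their place "tool_from_camera" (4x4, takes a point from camera to tool coordinates, whose origin is the TCP and whose axes are the flange's). Camera axes: x right, y down, z forward; pixel columns grow to the right and rows downward; lengths in m; the calibration is good to about 2 mm. A picture is of the moment at which its call begins: read the wrist's pose just before it. There is no depth.
- bot.job_done(): hands the job in; it is judged then, once.
The state is a dict: "t": time; "joint_pos": joint angles; "dq": joint speeds; "effort": joint torques, N m; "tool_pos": TCP position; "ee_rot": TCP orientation; "contact_force": force on the tool from outside, world axes, zero at the start; "ft_torque": the same for the moment, N m; "opening": finger opening in m; "finger_force": force on a finger pad.
Only numpy, scipy, OpenCV 4.12 (cv2) and the standard library are available. Lean on these libraries where they do the work, as an engineer would, in place of code of your own. Each camera call takes 0.05 s, during which the arm holds its last target. There are 200 camera calls.

### The job

Put the four pigment jars from the carrying tray away in the jar rack: stand each one upright in the empty front row, directly in front of the back-row jar of the same shape, with the square and the flat oblong jar turned straight in line with the rack, like the jars behind them. Set them down gently, do not drop them, and leave the back-row jars and the glass muller where they are.

Things in the scene. Friction and masses are not known exactly. Their poses are not given: they have to be found in the camera images.
- jar_wide: Jar to move: wide round jar, body 66 mm across, 82 mm tall (shoulder at 46 mm), about 300 g. White stoneware, kraft label; on its axis a round black screw cap 32 mm across (top 26 mm), 10 mm of neck 25 mm across, then the body's shoulder. Origin: centre of the underside, z up. Starts in the fixed carrying tray (one row; floor 8, walls 44 mm above the table).
- jar_slim: Jar to move: slim round jar, body 38 mm across, 108 mm tall (shoulder at 72 mm), about 220 g. White stoneware, kraft label; on its axis a round black screw cap 32 mm across (top 26 mm), 10 mm of neck 25 mm across, then the body's shoulder. Origin: centre of the underside, z up. Starts in the fixed carrying tray (one row; floor 8, walls 44 mm above the table).
- jar_square: Jar to move: square jar, body 50 x 50 mm, 90 mm tall (shoulder at 54 mm), about 260 g. White stoneware, kraft label; on its axis a round black screw cap 32 mm across (top 26 mm), 10 mm of neck 25 mm across, then the body's shoulder. Origin: centre of the underside, z up. Starts in the fixed carrying tray (one row; floor 8, walls 44 mm above the table).
- jar_flat: Jar to move: flat oblong jar, body 34 mm along own x, 64 mm along own y, 98 mm tall (shoulder at 62 mm), about 250 g. White stoneware, kraft label; on its axis a round black screw cap 32 mm across (top 26 mm), 10 mm of neck 25 mm across, then the body's shoulder. Origin: centre of the underside, z up. Starts in the fixed carrying tray (one row; floor 8, walls 44 mm above the table).
- stock_wide: The jar of the same shape already standing in the back row of the rack (loose): wide round jar, body 66 mm across, 82 mm tall, same build as jar_wide. Origin: centre of the underside. At the start it stands square in the rack: its own x and y lie along the rack's.
- stock_slim: The jar of the same shape already standing in the back row of the rack (loose): slim round jar, body 38 mm across, 108 mm tall, same build as jar_slim. Origin: centre of the underside. At the start it stands square in the rack: its own x and y lie along the rack's.
- stock_square: The jar of the same shape already standing in the back row of the rack (loose): square jar, body 50 x 50 mm, 90 mm tall, same build as jar_square. Origin: centre of the underside. At the start it stands square in the rack: its own x and y lie along the rack's.
- stock_flat: The jar of the same shape already standing in the back row of the rack (loose): flat oblong jar, body 34 mm along own x, 64 mm along own y, 98 mm tall, same build as jar_flat. Origin: centre of the underside. At the start it stands square in the rack: its own x and y lie along the rack's.
- rack: Fixed light-wood jar rack, two rows, no partitions. Origin: centre of underside; own x points from the front row (robot's side, empty) to the back row, y along the rows. Floor 18 mm above the table, inside 156 x 334 mm. Back row at x = +42 mm, y near -120, -40, 40, 120 mm; middle of front row x = -42 mm. Tops above table: front lip 40, end cheeks 55, back rails 54 mm.
- muller: Bystander: loose glass muller (grinding pestle), base 68 mm across, 97 mm high, on the table beyond the rack and tray. Origin: centre of the underside. Unlisted, farther off: a terracotta bowl beyond the rack and tray, and a 200 mm tall pot of brushes to the robot's right.
Things that resemble listed ones, but are neither listed nor needed, are in the scene too. Leave any green look-alike of the jar_wide alone.

How it is judged:
At the end, for the whole second after the job is handed in: Each jar upright (0.08 rad) and at rest in the rack's front row (rack x -62 to -22 mm), within 15 mm sideways of its same-shaped back-row jar; square and flat jar within 0.26 rad of in line with the rack; all released; back-row jars upright, within 15 mm of their starts (y of jar_wide in the frame of stock_wide between -0.015 and 0.015 m and x of jar_wide in the frame of rack between -0.062 and -0.022 m and z of jar_wide in the frame of rack between 0.014 and 0.022 m and angle between each of jar_wide, stock_wide, jar_slim, stock_slim, jar_square, stock_square, jar_flat, stock_flat's own z axis and vertical below 0.08 rad and linear speed of each of jar_wide, jar_slim, jar_square, jar_flat below 0.02 m/s and contact force between each of jar_wide, jar_slim, jar_square, jar_flat and the fingers below 0.1 N and distance of each of stock_wide, stock_slim, stock_square, stock_flat from where it was at the start of the episode below 0.015 m and y of jar_slim in the frame of stock_slim between -0.015 and 0.015 m and x of jar_slim in the frame of rack between -0.062 and -0.022 m and z of jar_slim in the frame of rack between 0.014 and 0.022 m and y of jar_square in the frame of stock_square between -0.015 and 0.015 m and x of jar_square in the frame of rack between -0.062 and -0.022 m and z of jar_square in the frame of rack between 0.014 and 0.022 m and y of jar_flat in the frame of stock_flat between -0.015 and 0.015 m and x of jar_flat in the frame of rack between -0.062 and -0.022 m and z of jar_flat in the frame of rack between 0.014 and 0.022 m and angle between the x axis of jar_flat and the x axis of rack, either way round below 0.26 rad and (angle between the x axis of jar_square and the x axis of rack, either way round below 0.26 rad or angle between the x axis of jar_square and the y axis of rack, either way round below 0.26 rad)); the robot touches nothing.
It fails at once if a jar tipped over (angle between any of jar_wide, stock_wide, jar_slim, stock_slim, jar_square, stock_square, jar_flat, stock_flat's own z axis and vertical above 0.6 rad).
It fails at once if a back-row jar pushed more than 20 mm out of its place (distance of any of stock_wide, stock_slim, stock_square, stock_flat from where it was at the start of the episode above 0.02 m).
It fails at once if a jar let go so that it drops more than about 20 mm ((linear speed of jar_wide above 0.6 m/s and contact force between jar_wide and the fingers below 0.1 N) or (linear speed of jar_slim above 0.6 m/s and contact force between jar_slim and the fingers below 0.1 N) or (linear speed of jar_square above 0.6 m/s and contact force between jar_square and the fingers below 0.1 N) or (linear speed of jar_flat above 0.6 m/s and contact force between jar_flat and the fingers below 0.1 N)).
It fails at once if the glass muller pushed more than 30 mm (distance of muller from where it was at the start of the episode above 0.03 m).
It also fails if it takes over 109 s, if anything falls off the work surface, if the arm or the gripper's body presses on something with over 40 N, if the wrist force passes 120 N, or if a joint passes its speed limit or range.

## Working session

There is one attempt and no reset: what is moved stays moved. The work goes in short steps, Python scripts to look and compute and a shell command to move; the robot and the scene stay as the last step left them, time stands still between calls to the robot, and variables do not carry over. Pictures are saved under pics/ and viewed, at most 14 in all, crops included, and the job is handed in when it is done.

```bash
ls; mkdir -p pics; python3 - <<'E'
from rig import bot
import cv2,numpy as np,pickle
s=bot.read_state();print(s)
for n in("scene","top","wrist"):
    d=bot.get_image(n);pickle.dump(d,open(f'pics/{n}0.pkl','wb'))
    cv2.imwrite(f'pics/{n}0.png',d['img'][:,:,::-1])
    print(n,{k:np.round(v,4).tolist() for k,v in d.items() if k!='img'})
E
```

```text
pics
{'t': 0.0, 'joint_pos': array([-1.08751096,  0.50835784, -0.23752459,  1.50117578,  0.12569804,
        1.14890904, -0.15480149]), 'dq': array([-3.38584009e-04,  3.62574609e-04,  6.99816486e-04, -3.90522481e-04,
       -1.29657445e-03, -3.01691991e-05, -1.10324254e-03]), 'effort': array([-2.71194840e-04, -6.20580268e+01, -2.18683943e+00, -2.49662375e+01,
        1.26239861e-02,  1.18346492e-02,  8.69607447e-06]), 'tool_pos': array([0.23041732, 0.58040662, 0.23040244]), 'ee_rot': array([ 1.87761611e-01,  9.82214189e-01, -9.16693598e-04, -1.57059071e-04]), 'contact_force': array([-0.51506844, -0.51297113,  1.25158909]), 'ft_torque': array([0.0038895 , 0.01326303, 0.01170045]), 'finger_force': 0.0, 'opening': 0.08541174714351289}
scene {'camera_matrix': [[460.9388, 0.0, 254.9051], [0.0, 460.9388, 192.9888], [0.0, 0.0, 1.0]], 'xyz': [1.1233, -0.3153, 1.0879], 'rotation': [0.8388, 0.4733, -0.139, -0.2302]}
top {'camera_matrix': [[423.3695, 0.0, 262.5476], [0.0, 423.3695, 192.9687], [0.0, 0.0, 1.0]], 'xyz': [0.3802, 0.0044, 1.1011], 'rotation': [0.7129, -0.6948, 0.0628, -0.0707]}
wrist {'camera_matrix': [[342.0243, 0.0, 251.2917], [0.0, 342.0243, 200.5373], [0.0, 0.0, 1.0]], 'tool_from_camera': [[-0.0003, -0.9508, -0.3098, 0.0794], [1.0, -0.0001, -0.0009, 0.0002], [0.0008, -0.3098, 0.9508, -0.1433], [0.0, 0.0, 0.0, 1.0]]}
```

View pics/top0.png

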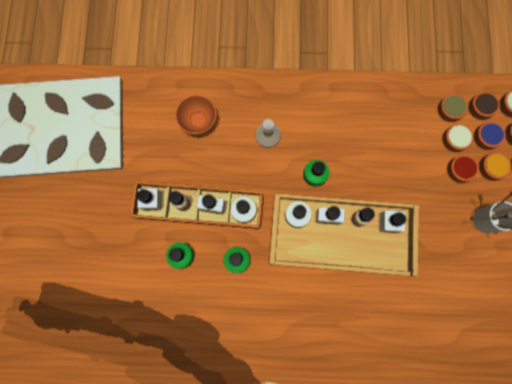

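View pics/scene0.png

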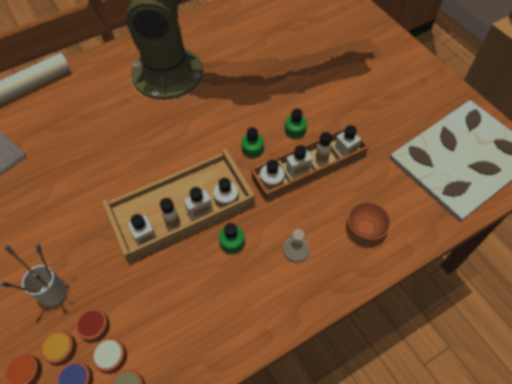

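```bash
cat > h.py <<'E'
import numpy as np,cv2,pickle
from scipy.spatial.transform import Rotation as R
def cam(d,s=None):
    K=np.array(d['camera_matrix'])
    if 'xyz' in d: return K,np.array(d['xyz']),R.from_quat(d['rotation']).as_matrix()
    T=np.array(d['tool_from_camera']);Rt=R.from_quat(s['ee_rot']).as_matrix()
    return K,np.array(s['tool_pos'])+Rt@T[:3,3],Rt@T[:3,:3]
def ray(d,uv,z,s=None):
    K,c,M=cam(d,s);r=M@np.linalg.solve(K,[uv[0],uv[1],1]);return c+r*(z-c[2])/r[2]
def proj(d,p,s=None):
    K,c,M=cam(d,s);q=K@(M.T@(np.array(p)-c));return q[:2]/q[2]
def dark(d,th=50,lo=40):
    m=(d['img'].max(2)<th).astype(np.uint8)
    n,l,st,ce=cv2.connectedComponentsWithStats(m)
    return [(ce[i],st[i],l==i) for i in range(1,n) if st[i,4]>lo]
E
python3 - <<'E'
from h import *
H=dict(wide=82,slim=108,square=90,flat=98)
for n in('top','scene'):
    d=pickle.load(open(f'pics/{n}0.pkl','rb'))
    print(n,d['img'][200 if n=='top' else 170, 180 if n=='top' else 190])
    for c,st,_ in dark(d,60,30):
        if st[4]<500: print(np.round(c,1),st.tolist(),[np.round(ray(d,c,(b+h-13)/1e3)[:2],4).tolist() for b in(8,18) for h in(82,90,98,108)])
d=pickle.load(open('pics/top0.pkl','rb'));cv2.imwrite('pics/c1.png',cv2.resize(d['img'][175:285,125:425,::-1],None,fx=2.6,fy=2.6,interpolation=cv2.INTER_CUBIC))
E
```

```text
top [30 30 29]
[317.7 168.4] [312, 162, 13, 14, 128] [[0.6416, -0.117], [0.6395, -0.1161], [0.6375, -0.1151], [0.6349, -0.114], [0.639, -0.1159], [0.637, -0.1149], [0.6349, -0.114], [0.6324, -0.1128]]
[143.9 196. ] [136, 190, 16, 13, 145] [[0.5612, 0.3109], [0.5598, 0.3085], [0.5584, 0.3061], [0.5566, 0.3031], [0.5594, 0.3079], [0.558, 0.3055], [0.5566, 0.3031], [0.5548, 0.3001]]
[175.7 197.7] [169, 192, 15, 12, 136] [[0.5587, 0.2321], [0.5573, 0.2303], [0.5559, 0.2285], [0.5542, 0.2263], [0.557, 0.2298], [0.5556, 0.2281], [0.5542, 0.2263], [0.5525, 0.2241]]
[208.8 201.4] [203, 196, 13, 12, 118] [[0.5515, 0.1501], [0.5502, 0.1489], [0.5489, 0.1478], [0.5472, 0.1464], [0.5499, 0.1486], [0.5485, 0.1475], [0.5472, 0.1464], [0.5455, 0.1449]]
[242.5 206.6] [237, 201, 12, 12, 108] [[0.5407, 0.0666], [0.5394, 0.0662], [0.5382, 0.0657], [0.5366, 0.0651], [0.5391, 0.066], [0.5379, 0.0656], [0.5366, 0.0651], [0.535, 0.0645]]
[299.1 211.7] [294, 206, 11, 12, 106] [[0.5317, -0.0718], [0.5306, -0.0712], [0.5294, -0.0706], [0.5279, -0.0698], [0.5303, -0.071], [0.5291, -0.0704], [0.5279, -0.0698], 
[... 4512 characters left out ...]
.0008], [1.0051, -0.0017], [1.0061, -0.0042], [1.0072, -0.0073], [1.0054, -0.0023], [1.0063, -0.0048], [1.0072, -0.0073], [1.0084, -0.0104]]
[ 71.6 352.1] [66, 342, 9, 19, 33] [[0.7268, -0.5519], [0.7299, -0.55], [0.733, -0.5481], [0.737, -0.5458], [0.7307, -0.5495], [0.7338, -0.5476], [0.737, -0.5458], [0.7409, -0.5434]]
[ 37.  373.6] [31, 362, 10, 22, 59] [[0.7311, -0.6286], [0.7342, -0.6261], [0.7373, -0.6236], [0.7412, -0.6205], [0.735, -0.6255], [0.7381, -0.623], [0.7412, -0.6205], [0.7451, -0.6174]]
[263.5 377.3] [249, 367, 29, 17, 295] [[0.981, -0.2275], [0.9821, -0.2282], [0.9833, -0.2289], [0.9847, -0.2298], [0.9824, -0.2284], [0.9835, -0.2291], [0.9847, -0.2298], [0.9861, -0.2306]]
```

View pics/c1.png

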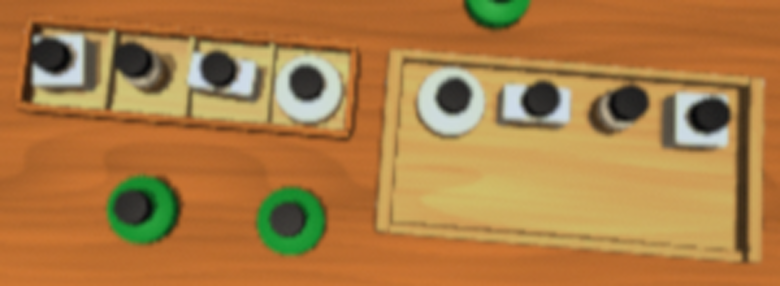

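The top view shows the tray left to right: square (147,197), slim (180,200), flat (210,203), wide (243,208). The rack's back row left to right is wide (298,213), flat (333,213), slim (365,215), square (397,220). Cap rays from both views agree within about 4 mm. I'll align the tool with the rack, about -3.2° yaw, and look from the wrist.

```bash
python3 -m jog '0 0 -0.5 0 0 -0.04; 0 0 0 0 0 -0.04; 0 0 0 0 0 -0.023; 0 0 0 0 0 0; 0 0 0 0 0 0' 1
python3 -m jog '-0.36 -0.46 0 0 0 0; -0.36 -0.46 0 0 0 0; -0.36 -0.46 0 0 0 0; -0.36 -0.46 0 0 0 0; -0.36 -0.46 0 0 0 0'
python3 -m jog '-0.36 -0.46 0 0 0 0; -0.36 -0.46 0 0 0 0; -0.36 -0.46 0 0 0 0; -0.36 -0.46 0 0 0 0; 0 0 0 0 0 0'
python3 - <<'E'
from rig import bot
from h import *
s=bot.read_state();d=bot.get_image('wrist');pickle.dump((s,d),open('pics/w1.pkl','wb'));cv2.imwrite('pics/w1.png',d['img'][:,:,::-1])
print(s['tool_pos'],R.from_quat(s['ee_rot']).as_matrix().round(4).tolist(),s['t'])
d=bot.get_image('top');pickle.dump(d,open('pics/top1.pkl','wb'))
E
```

```text
t: 0.65
tool_pos: [0.2306, 0.5806, 0.2708]
ee_rot: [0.028, 1.0, -0.0, -0.0]
contact_force: [-0.1, 0.2, 0.9]
opening: 0.0856
finger_force: 0.0
t: 1.15
tool_pos: [0.3651, 0.3876, 0.2711]
ee_rot: [0.028, 1.0, -0.0, -0.0]
contact_force: [0.7, 0.3, 0.5]
opening: 0.0855
finger_force: 0.0
t: 1.65
tool_pos: [0.4754, 0.2288, 0.2708]
ee_rot: [0.034, 0.999, -0.002, 0.001]
contact_force: [0.1, 0.5, -1.2]
opening: 0.0857
finger_force: 0.0
[0.47541112 0.22884543 0.27081582] [[-0.9977, 0.0671, 0.0013], [0.0671, 0.9977, -0.004], [-0.0016, -0.0039, -1.0]] 1.65
```

View pics/w1.png

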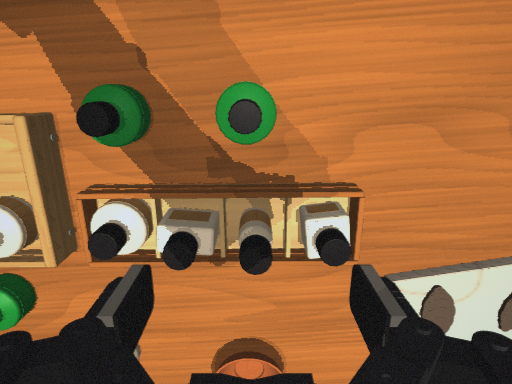

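The wrist view looks back toward the robot: tray jars left to right are wide cap (107,240), flat (180,250), slim (256,253), square (333,245). Next I'll measure the caps, the body yaws and the rack edges.

```bash
python3 - <<'E'
from h import *
s,d=pickle.load(open('pics/w1.pkl','rb'))
ce=[(107,240,8+82-13),(180,250,8+98-13),(256,253,8+108-13),(333,245,8+90-13)]
for c,st,_ in dark(d,45,200):
    for u,v,z in ce:
        if np.hypot(c[0]-u,c[1]-v)<10: print('cap',c.round(1),st.tolist(),ray(d,c,z/1e3,s).round(4))
im=cv2.resize(d['img'][180:275,70:375,::-1],None,fx=2.6,fy=2.6,interpolation=cv2.INTER_CUBIC)
t=pickle.load(open('pics/top1.pkl','rb'))
im2=cv2.resize(t['img'][190:280,262:425,::-1],None,fx=3.7,fy=3.7,interpolation=cv2.INTER_CUBIC)
w=max(im.shape[1],im2.shape[1]);pad=lambda a:cv2.copyMakeBorder(a,0,0,0,w-a.shape[1],0)
cv2.imwrite('pics/c2.png',np.vstack([pad(im),pad(im2)]));print(im.shape,im2.shape)
E
```

```text
cap [106.5 241.1] [88, 223, 38, 37, 997] [0.5417 0.0667 0.077 ]
cap [332.6 247.1] [316, 229, 35, 37, 948] [0.5607 0.3085 0.085 ]
cap [179.8 250.4] [163, 232, 35, 38, 1004] [0.5503 0.1487 0.093 ]
cap [255.  254.3] [239, 235, 33, 40, 1032] [0.5547 0.2266 0.103 ]
(247, 793, 3) (333, 603, 3)
```

View pics/c2.png

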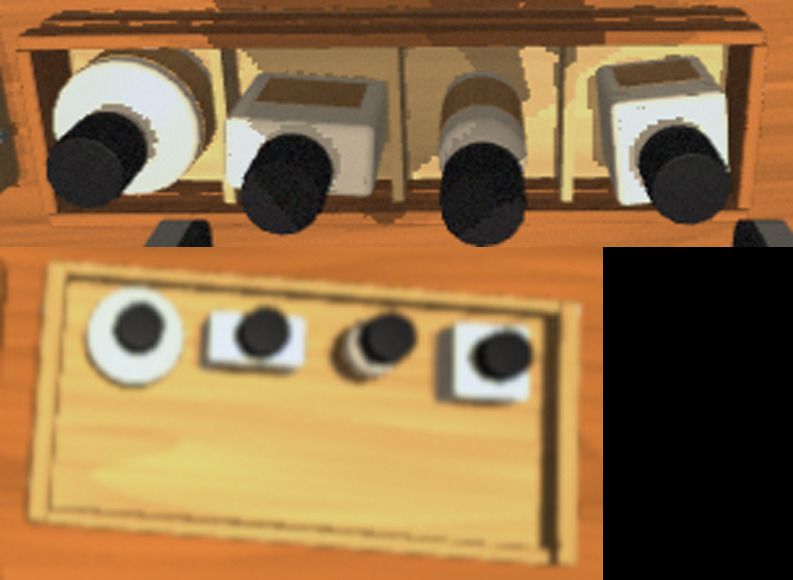

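```bash
python3 - <<'E'
from h import *
s,d=pickle.load(open('pics/w1.pkl','rb'));t=pickle.load(open('pics/top1.pkl','rb'))
W=lambda p,z:ray(d,(70+p[0]/2.6,180+p[1]/2.6),z,s)[:2]
T=lambda p,z:ray(t,(262+p[0]/3.7,190+(p[1]-247)/3.7),z)[:2]
def rep(n,f,P,z):
    q=[f(p,z) for p in P];print(n)
    for a,b in zip(q,q[1:]+q[:1]):
        v=b-a;print('  ',a.round(4),'len',np.hypot(*v).round(4),'ang',np.degrees(np.arctan2(v[1],v[0])).round(1))
rep('flat',W,[(229,120),(388,100),(375,195),(232,190)],.070)
rep('square',W,[(611,98),(722,93),(728,175),(618,205)],.062)
rep('rack cheek tops',T,[(28,520),(50,262),(580,303),(577,563)],.055)
rep('stock flat',T,[(210,312),(305,318),(304,370),(207,363)],.080)
E
```

```text
flat
   [0.5308 0.1227] len 0.0673 ang 93.9
   [0.5263 0.1899] len 0.0442 ang -12.8
   [0.5694 0.1801] len 0.0614 ang -96.0
   [0.5631 0.1191] len 0.0324 ang 173.6
square
   [0.5346 0.2832] len 0.0468 ang 89.0
   [0.5354 0.3299] len 0.0386 ang 5.0
   [0.5738 0.3333] len 0.0493 ang -76.6
   [0.5853 0.2853] len 0.0507 ang -177.6
rack cheek tops
   [ 0.4049 -0.0029] len 0.1736 ang -3.6
   [ 0.5782 -0.0138] len 0.3582 ang -93.1
   [ 0.559  -0.3715] len 0.1726 ang 176.9
   [ 0.3866 -0.3622] len 0.3597 ang 87.1
stock flat
   [ 0.5426 -0.1194] len 0.0625 ang -92.2
   [ 0.5402 -0.1818] len 0.0344 ang 178.4
   [ 0.5058 -0.1808] len 0.0634 ang 87.3
   [ 0.5088 -0.1175] len 0.0339 ang -3.2
```

```bash
python3 - <<'E'
from h import *
t=pickle.load(open('pics/top0.pkl','rb'))
s,d=pickle.load(open('pics/w1.pkl','rb'))
a=cv2.resize(t['img'][182:222,128:228,::-1],None,fx=7,fy=7,interpolation=cv2.INTER_CUBIC)
b=cv2.resize(d['img'][195:265,150:360,::-1],None,fx=3.3333,fy=4.2,interpolation=cv2.INTER_CUBIC)
b=cv2.convertScaleAbs(b,alpha=1.4)
cv2.imwrite('pics/c3.png',np.vstack([a,b[:,:700]]));print(a.shape,b.shape)
E
```

```text
(280, 700, 3) (294, 700, 3)
```

View pics/c3.png

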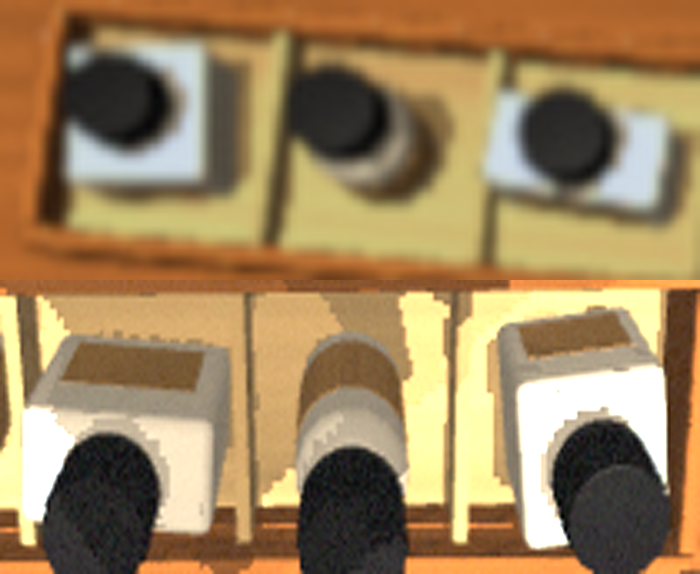

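```bash
python3 - <<'E'
from h import *
s,d=pickle.load(open('pics/w1.pkl','rb'));t=pickle.load(open('pics/top0.pkl','rb'))
W=lambda p,z:ray(d,(150+p[0]/3.3333,195+(p[1]-280)/4.2),z,s)[:2]
T=lambda p,z:ray(t,(128+p[0]/7,182+p[1]/7),z)[:2]
def rep(n,f,P,z):
    q=[f(p,z) for p in P];print(n,np.mean(q,0).round(4))
    for a,b in zip(q,q[1:]+q[:1]):
        v=b-a;print('  ',a.round(4),'len',np.hypot(*v).round(4),'ang',np.degrees(np.arctan2(v[1],v[0])).round(1))
rep('flatW',W,[(27,405),(215,420),(208,532),(38,525)],.070)
rep('squareW',W,[(520,382),(662,360),(667,490),(528,548)],.062)
rep('flatT',T,[(500,90),(670,115),(658,212),(487,180)],.070)
rep('squareT',T,[(70,40),(207,40),(208,182),(65,182)],.062)
E
```

```text
flatW [0.5499 0.1516]
   [0.5292 0.123 ] len 0.0612 ang 82.3
   [0.5374 0.1837] len 0.0324 ang -9.9
   [0.5693 0.1781] len 0.0569 ang -95.8
   [0.5635 0.1215] len 0.0344 ang 177.4
squareW [0.5566 0.3086]
   [0.5365 0.2842] len 0.0467 ang 93.8
   [0.5335 0.3309] len 0.0376 ang 3.8
   [0.571  0.3333] len 0.0494 ang -73.1
   [0.5853 0.2861] len 0.0488 ang -177.8
flatT [0.5481 0.1461]
   [0.5686 0.1751] len 0.0611 ang -97.0
   [0.5611 0.1144] len 0.0348 ang 175.5
   [0.5264 0.1171] len 0.0616 ang 80.8
   [0.5363 0.1779] len 0.0325 ang -5.0
squareT [0.5594 0.3056]
   [0.5845 0.3318] len 0.0493 ang -88.6
   [0.5857 0.2826] len 0.0516 ang -175.4
   [0.5343 0.2785] len 0.051 ang 91.4
   [0.533  0.3294] len 0.0515 ang 2.7
```

```bash
cat > plan.py <<'E'
import sys
from rig import bot
from h import *
s=bot.read_state();M=R.from_quat(s['ee_rot']).as_matrix();x,y,z,yaw=map(float,sys.argv[1:5])
a=np.radians(yaw);G=np.array([[-np.cos(a),-np.sin(a),0],[-np.sin(a),np.cos(a),0],[0,0,-1]]).T
G=np.column_stack([[-np.cos(a),-np.sin(a),0],[-np.sin(a),np.cos(a),0],[0,0,-1]])
sh=M.T@(np.array([x,y,z])-s['tool_pos'])/.08
tu=R.from_matrix(M.T@G).as_rotvec()/np.pi
print('t',round(s['t'],2),'shift',sh.round(3),'turn',tu.round(4),'open',round(s['opening'],4))
E
python3 plan.py .542 .0667 .15 -3.2
```

```text
t 1.75 shift [-1.    -2.05   1.512] turn [-0.0001 -0.0002 -0.001 ] open 0.0853
```

```bash
python3 -m jog '-0.25 -0.5 0.2 0 0 0; -0.25 -0.5 0.3 0 0 0; -0.25 -0.5 0.4 0 0 0; -0.25 -0.5 0.4 0 0 0; 0 -0.05 0.2 0 0 -0.001' 0.6 60
python3 -m jog '0 0 0 0 0 0; 0 0 0 0 0 0; 0 0 0 0 0 0; 0 0 0 0 0 0; 0 0 0 0 0 0'
python3 plan.py .542 .0667 .060 -3.2
python3 - <<'E'
from rig import bot
from h import *
s=bot.read_state();d=bot.get_image('wrist');cv2.imwrite('pics/w2.png',d['img'][:,:,::-1])
E
```

```text
t: 2.25
tool_pos: [0.5394, 0.0718, 0.155]
ee_rot: [0.028, 1.0, -0.001, -0.001]
contact_force: [0.1, -0.6, -0.2]
opening: 0.0512
finger_force: 0.0
t: 2.75
tool_pos: [0.5391, 0.0771, 0.1584]
ee_rot: [0.025, 1.0, 0.0, 0.001]
contact_force: [0.6, 0.9, -0.1]
opening: 0.0511
finger_force: 0.0
t 2.75 shift [-0.04  -0.129  1.229] turn [0.0002 0.0005 0.0019] open 0.0511
```

View pics/w2.png

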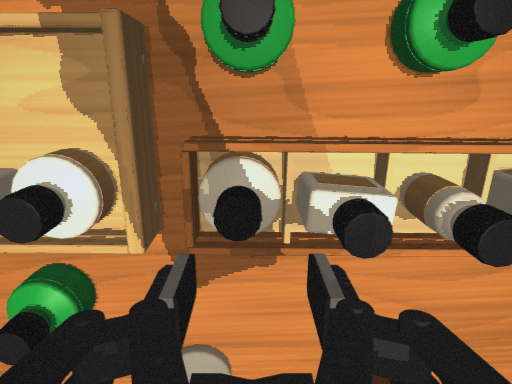

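Wide jar's cap at (238,212) sits between the fingers in y, with the flat jar well to the right. Descending.

```bash
python3 -m jog '-0.02 -0.07 0.3 0 0 0.001; -0.02 -0.06 0.3 0 0 0.001; 0 0 0.3 0 0 0; 0 0 0.2 0 0 0; 0 0 0.06 0 0 0' 0.6 60
python3 -m jog '0 0 0 0 0 0; 0 0 0 0 0 0; 0 0 0 0 0 0; 0 0 0 0 0 0; 0 0 0 0 0 0'
python3 plan.py .542 .0667 .060 -3.2
```

```text
t: 3.3
tool_pos: [0.5407, 0.0655, 0.0633]
ee_rot: [0.029, 1.0, -0.0, -0.001]
contact_force: [-0.8, -0.3, -0.2]
opening: 0.0511
finger_force: 0.0
t: 3.8
tool_pos: [0.5419, 0.0656, 0.0652]
ee_rot: [0.029, 1.0, 0.0, 0.0]
contact_force: [-0.2, -0.6, -0.4]
opening: 0.0509
finger_force: 0.0
t 3.8 shift [-0.001  0.014  0.065] turn [ 0.      0.0003 -0.0005] open 0.0509
```

```bash
python3 -m jog '0 0.014 0.065 0 0 0; 0 0 0 0 0 0; 0 0 0 0 0 0; 0 0 0 0 0 0; 0 0 0 0 0 0'
python3 -m jog '0 0 0 0 0 0; 0 0 0 0 0 0; 0 0 0 0 0 0; 0 0 0 0 0 0; 0 0 0 0 0 0' 0 60
python3 -m jog '0 0 -0.1 0 0 0; 0 0 -0.2 0 0 0; 0 0 -0.3 0 0 0; 0 0 -0.3 0 0 0; 0 0 -0.3 0 0 0'
python3 -m jog '0 0 -0.1 0 0 0; 0 0 0 0 0 0; 0 0 0 0 0 0; 0 0 0 0 0 0; 0 0 0 0 0 0'
python3 plan.py .4466 -.0667 .160 -3.2
python3 - <<'E'
from rig import bot
from h import *
d=bot.get_image('wrist');cv2.imwrite('pics/w3.png',d['img'][:,:,::-1])
E
```

```text
t: 4.3
tool_pos: [0.5417, 0.0667, 0.0594]
ee_rot: [0.029, 1.0, -0.0, -0.0]
contact_force: [0.4, 0.1, 0.2]
opening: 0.0513
finger_force: 0.0
t: 4.8
tool_pos: [0.5418, 0.0668, 0.0596]
ee_rot: [0.029, 1.0, 0.0, 0.0]
contact_force: [-0.3, 0.3, 3.8]
opening: 0.0303
finger_force: 59.1
t: 5.3
tool_pos: [0.541, 0.0664, 0.1562]
ee_rot: [0.029, 1.0, -0.0, -0.001]
contact_force: [-0.6, 0.0, -3.1]
opening: 0.0308
finger_force: 59.7
t: 5.8
tool_pos: [0.541, 0.0666, 0.1623]
ee_rot: [0.029, 1.0, -0.0, -0.001]
contact_force: [0.0, 0.4, -4.0]
opening: 0.0307
finger_force: 59.8
t 5.8 shift [ 1.083 -1.731  0.032] turn [-0.0001 -0.0007 -0.0005] open 0.0307
```

View pics/w3.png

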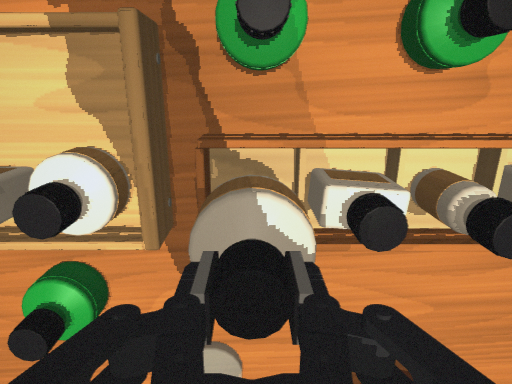

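The jar is held and hangs upright. Carrying it to the front row.

```bash
python3 -m jog '0.12 -0.18 0 0 0 0; 0.22 -0.35 0 0 0 0; 0.25 -0.4 0 0 0 0; 0.25 -0.4 0 0 0 0; 0.16 -0.27 0 0 0 0'
python3 -m jog '0.08 -0.13 0 0 0 0; 0 0 0 0 0 0; 0 0 0 0 0 0; 0 0 0 0 0 0; 0 0 0 0 0 0'
python3 plan.py .4466 -.0667 .0825 -3.2
```

```text
t: 6.35
tool_pos: [0.4523, -0.0587, 0.163]
ee_rot: [0.03, 1.0, -0.0, -0.001]
contact_force: [0.1, 0.1, -2.5]
opening: 0.0307
finger_force: 59.9
t: 6.85
tool_pos: [0.4482, -0.0653, 0.1634]
ee_rot: [0.028, 1.0, 0.0, 0.0]
contact_force: [0.6, 0.8, -2.4]
opening: 0.0303
finger_force: 59.9
t 6.85 shift [ 0.019 -0.018  1.011] turn [0.0002 0.0001 0.0002] open 0.0303
```

```bash
python3 -m jog '0.02 -0.02 0.15 0 0 0; 0 0 0.25 0 0 0; 0 0 0.3 0 0 0; 0 0 0.2 0 0 0; 0 0 0.1 0 0 0'
python3 -m jog '0 0 0 0 0 0; 0 0 0 0 0 0; 0 0 0 0 0 0; 0 0 0 0 0 0; 0 0 0 0 0 0'
python3 plan.py .4466 -.0667 .0705 -3.2
```

```text
t: 7.35
tool_pos: [0.4457, -0.0672, 0.0822]
ee_rot: [0.028, 1.0, 0.0, -0.001]
contact_force: [-0.6, -0.4, -3.0]
opening: 0.0301
finger_force: 59.9
t: 7.85
tool_pos: [0.446, -0.0681, 0.0839]
ee_rot: [0.029, 1.0, -0.0, 0.0]
contact_force: [0.4, 0.2, -2.6]
opening: 0.0306
finger_force: 59.9
t 7.85 shift [-0.006  0.018  0.168] turn [-0.      0.0003 -0.0005] open 0.0306
```

Lower gently until the contact force shows.

```bash
python3 -m jog '0 0.01 0.05 0 0 0; 0 0.01 0.05 0 0 0; 0 0 0.04 0 0 0; 0 0 0.028 0 0 0; 0 0 0 0 0 0'
python3 -m jog '0 0 0.01 0 0 0; 0 0 0 0 0 0; 0 0 0 0 0 0; 0 0 0 0 0 0; 0 0 0 0 0 0'
python3 plan.py .4466 -.0667 .0695 -3.2
```

```text
t: 8.35
tool_pos: [0.4457, -0.0664, 0.0697]
ee_rot: [0.029, 1.0, 0.0, -0.0]
contact_force: [-0.8, -0.3, -2.7]
opening: 0.0303
finger_force: 59.9
t: 8.85
tool_pos: [0.4459, -0.0663, 0.0696]
ee_rot: [0.029, 1.0, 0.0, 0.0]
contact_force: [-1.6, 0.9, 6.3]
opening: 0.0305
finger_force: 60.7
t 8.85 shift [-0.009 -0.004  0.001] turn [ 0.      0.0001 -0.0004] open 0.0305
```

Seated as predicted: contact at TCP z = 69.6 mm. Release and go up.

```bash
python3 -m jog '0 0 0 0 0 0; 0 0 0 0 0 0; 0 0 0 0 0 0; 0 0 0 0 0 0; 0 0 0 0 0 0' 0.6
python3 -m jog '0 0 -0.1 0 0 0; 0 0 -0.3 0 0 0; 0 0 -0.4 0 0 0; 0 0 -0.4 0 0 0; 0 0 -0.2 0 0 0'
python3 plan.py .5503 .148 .170 -8.2
```

```text
t: 9.35
tool_pos: [0.4459, -0.0665, 0.0692]
ee_rot: [0.029, 1.0, -0.0, -0.0]
contact_force: [0.0, -0.1, -0.1]
opening: 0.0513
finger_force: 0.0
t: 9.85
tool_pos: [0.4467, -0.0665, 0.1843]
ee_rot: [0.029, 1.0, -0.0, 0.002]
contact_force: [-0.3, -1.1, 0.4]
opening: 0.0512
finger_force: 0.0
t 9.85 shift [-1.138  2.751  0.182] turn [-0.      0.0012  0.0273] open 0.0512
```

```bash
python3 -m jog '-0.14 0.35 0 0 0 0; -0.24 0.57 0 0 0 0; -0.24 0.57 0 0 0 0; -0.24 0.57 0 0 0 0; -0.24 0.57 0 0 0 0'
python3 -m jog '-0.06 0.14 0.15 0 0 0.0273; 0 0 0 0 0 0; 0 0 0 0 0 0; 0 0 0 0 0 0; 0 0 0 0 0 0'
python3 plan.py .5503 .148 .150 -8.2
```

```text
t: 10.35
tool_pos: [0.5463, 0.1403, 0.182]
ee_rot: [0.029, 1.0, 0.0, 0.0]
contact_force: [1.7, -0.4, 0.1]
opening: 0.0512
finger_force: 0.0
t: 10.85
tool_pos: [0.5512, 0.1479, 0.1699]
ee_rot: [0.072, 0.997, -0.0, 0.0]
contact_force: [0.2, -0.2, -0.4]
opening: 0.051
finger_force: 0.0
t 10.85 shift [ 0.012 -0.     0.249] turn [-0.0001  0.0002 -0.0004] open 0.051
```

```bash
python3 -m jog '0.01 0 0.2 0 0 0; 0 0 0.3 0 0 0; 0 0 0.3 0 0 0; 0 0 0.25 0 0 0; 0 0 0.1 0 0 0'
python3 -m jog '0 0 0.02 0 0 0; 0 0 0 0 0 0; 0 0 0 0 0 0; 0 0 0 0 0 0; 0 0 0 0 0 0'
python3 plan.py .5503 .148 .076 -8.2
```

```text
t: 11.35
tool_pos: [0.5495, 0.1483, 0.076]
ee_rot: [0.072, 0.997, -0.001, -0.001]
contact_force: [-0.2, 0.2, -0.4]
opening: 0.0508
finger_force: 0.0
t: 11.85
tool_pos: [0.5507, 0.1497, 0.0763]
ee_rot: [0.071, 0.997, 0.0, 0.001]
contact_force: [-0.5, -0.8, 0.0]
opening: 0.0516
finger_force: 0.0
t 11.85 shift [ 0.002 -0.021  0.003] turn [ 0.0001  0.0003 -0.    ] open 0.0516
```

```bash
python3 -m jog '0 -0.02 0 0 0 0; 0 0 0 0 0 0; 0 0 0 0 0 0; 0 0 0 0 0 0; 0 0 0 0 0 0' 0 60
python3 -m jog '0 0 -0.1 0 0 0; 0 0 -0.25 0 0 0; 0 0 -0.4 0 0 0; 0 0 -0.4 0 0 0; 0 0 -0.35 0 0 0'
python3 plan.py .4431 -.1449 .190 -3.2
```

```text
t: 12.35
tool_pos: [0.5504, 0.148, 0.076]
ee_rot: [0.072, 0.997, 0.0, 0.0]
contact_force: [-1.1, -0.4, 5.4]
opening: 0.0307
finger_force: 59.0
t: 12.85
tool_pos: [0.5499, 0.1479, 0.197]
ee_rot: [0.071, 0.997, -0.0, -0.0]
contact_force: [0.4, 0.6, -2.9]
opening: 0.0305
finger_force: 59.6
t 12.85 shift [ 0.799 -3.813  0.089] turn [-0.     -0.0001 -0.0278] open 0.0305
```

```bash
python3 -m jog '0.05 -0.25 0 0 0 0; 0.08 -0.4 0 0 0 0; 0.1 -0.5 0 0 0 0; 0.1 -0.5 0 0 0 0; 0.1 -0.5 0 0 0 0'
python3 -m jog '0.1 -0.5 0 0 0 0; 0.1 -0.5 0 0 0 0; 0.08 -0.4 0 0 0 0; 0.05 -0.2 0 0 0 -0.0278; 0 0 0 0 0 0'
python3 -m jog '0 0 0 0 0 0; 0 0 0 0 0 0; 0 0 0 0 0 0; 0 0 0 0 0 0; 0 0 0 0 0 0'
python3 plan.py .4431 -.1449 .100 -3.2
```

```text
t: 13.35
tool_pos: [0.4904, -0.0187, 0.1956]
ee_rot: [0.071, 0.997, -0.0, -0.0]
contact_force: [0.3, -1.0, -3.0]
opening: 0.0308
finger_force: 59.9
t: 13.85
tool_pos: [0.4455, -0.143, 0.1956]
ee_rot: [0.029, 1.0, -0.0, -0.001]
contact_force: [0.1, 0.6, -1.1]
opening: 0.0306
finger_force: 59.8
t: 14.35
tool_pos: [0.4474, -0.1397, 0.1956]
ee_rot: [0.027, 1.0, 0.0, -0.0]
contact_force: [-0.2, -0.2, -2.4]
opening: 0.0304
finger_force: 59.8
t 14.35 shift [ 0.05  -0.068  1.195] turn [ 0.     -0.      0.0003] open 0.0304
```

```bash
python3 -m jog '0.05 -0.065 0 0 0 0; 0 0 0.3 0 0 0; 0 0 0.4 0 0 0; 0 0 0.3 0 0 0; 0 0 0.15 0 0 0'
python3 -m jog '0 0 0 0 0 0; 0 0 0 0 0 0; 0 0 0 0 0 0; 0 0 0 0 0 0; 0 0 0 0 0 0'
python3 plan.py .4431 -.1449 .086 -3.2
```

```text
t: 14.85
tool_pos: [0.4416, -0.1454, 0.1018]
ee_rot: [0.028, 1.0, 0.0, -0.001]
contact_force: [0.6, 0.3, -2.4]
opening: 0.031
finger_force: 59.9
t: 15.35
tool_pos: [0.4433, -0.1454, 0.1042]
ee_rot: [0.028, 1.0, -0.0, 0.001]
contact_force: [-0.3, -0.7, -2.3]
opening: 0.0304
finger_force: 59.9
t 15.35 shift [0.003 0.006 0.228] turn [-0.0001  0.0004 -0.    ] open 0.0304
```

```bash
python3 -m jog '0 0.01 0.06 0 0 0; 0 0 0.06 0 0 0; 0 0 0.05 0 0 0; 0 0 0.04 0 0 0; 0 0 0.018 0 0 0'
python3 -m jog '0 0 0.008 0 0 0; 0 0 0 0 0 0; 0 0 0 0 0 0; 0 0 0 0 0 0; 0 0 0 0 0 0'
python3 plan.py .4431 -.1449 .086 -3.2
```

```text
t: 15.85
tool_pos: [0.4434, -0.1441, 0.0858]
ee_rot: [0.028, 1.0, 0.0, 0.0]
contact_force: [-4.8, 3.9, 25.5]
opening: 0.0307
finger_force: 62.5
t: 16.35
tool_pos: [0.4433, -0.1441, 0.0858]
ee_rot: [0.028, 1.0, -0.0, 0.001]
contact_force: [-3.3, 3.0, 15.6]
opening: 0.0302
finger_force: 61.7
t 16.35 shift [ 0.002 -0.01  -0.002] turn [-0.      0.0004  0.0001] open 0.0302
```

```bash
python3 -m jog '0 0 0 0 0 0; 0 0 0 0 0 0; 0 0 0 0 0 0; 0 0 0 0 0 0; 0 0 0 0 0 0' 0.6
python3 -m jog '0 0 -0.1 0 0 0; 0 0 -0.3 0 0 0; 0 0 -0.4 0 0 0; 0 0 -0.4 0 0 0; 0 0 -0.2 0 0 0'
python3 plan.py .5555 .2264 .200 -3.2
python3 - <<'E'
from rig import bot
from h import *
d=bot.get_image('wrist');cv2.imwrite('pics/w4.png',d['img'][:,:,::-1])
E
```

```text
t: 16.85
tool_pos: [0.4429, -0.1445, 0.0846]
ee_rot: [0.028, 1.0, 0.0, -0.0]
contact_force: [0.2, 0.2, 0.4]
opening: 0.0511
finger_force: 0.0
t: 17.35
tool_pos: [0.4439, -0.1446, 0.1998]
ee_rot: [0.028, 1.0, -0.0, 0.002]
contact_force: [0.8, -0.3, -0.8]
opening: 0.0513
finger_force: 0.0
t 17.35 shift [-1.135e+00  4.709e+00 -2.000e-03] turn [-0.0003  0.0011  0.    ] open 0.0513
```

View pics/w4.png

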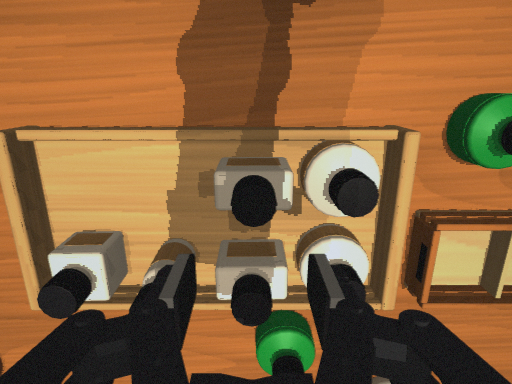

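Wide (352,192) and flat (254,200) stand in front of their stock jars and in line. On to the slim jar.

```bash
python3 -m jog '-0.08 0.35 0 0 0 0; -0.14 0.57 0 0 0 0; -0.14 0.57 0 0 0 0; -0.14 0.57 0 0 0 0; -0.14 0.57 0 0 0 0'
python3 -m jog '-0.14 0.57 0 0 0 0; -0.14 0.57 0 0 0 0; -0.12 0.47 0 0 0 0; -0.06 0.3 0 0 0 0; 0 0.1 0 0 0 0'
python3 -m jog '0 0 0 0 0 0; 0 0 0 0 0 0; 0 0 0 0 0 0; 0 0 0 0 0 0; 0 0 0 0 0 0'
python3 plan.py .5555 .2264 .100 -3.2
```

```text
t: 17.9
tool_pos: [0.506, 0.0644, 0.1971]
ee_rot: [0.028, 1.0, -0.0, 0.0]
contact_force: [2.1, -0.1, 0.3]
opening: 0.0512
finger_force: 0.0
t: 18.4
tool_pos: [0.5513, 0.2248, 0.1965]
ee_rot: [0.026, 1.0, 0.001, -0.0]
contact_force: [-0.7, -0.1, -0.6]
opening: 0.0507
finger_force: 0.0
t: 18.9
tool_pos: [0.5517, 0.2203, 0.1969]
ee_rot: [0.029, 1.0, -0.0, 0.0]
contact_force: [0.0, 0.1, -0.2]
opening: 0.0511
finger_force: 0.0
t 18.9 shift [-0.043  0.079  1.212] turn [-0.0001  0.0001 -0.0004] open 0.0511
```

```bash
python3 -m jog '-0.04 0.075 0 0 0 0; 0 0 0.3 0 0 0; 0 0 0.4 0 0 0; 0 0 0.3 0 0 0; 0 0 0.2 0 0 0'
python3 -m jog '0 0 0.15 0 0 0; 0 0 0.04 0 0 0; 0 0 0 0 0 0; 0 0 0 0 0 0; 0 0 0 0 0 0'
python3 plan.py .5555 .2264 .086 -3.2
```

```text
t: 19.4
tool_pos: [0.5545, 0.2271, 0.0988]
ee_rot: [0.028, 1.0, -0.0, -0.001]
contact_force: [0.1, 0.3, 0.2]
opening: 0.0513
finger_force: 0.0
t: 19.9
tool_pos: [0.5556, 0.2273, 0.0865]
ee_rot: [0.028, 1.0, 0.0, 0.001]
contact_force: [0.4, 0.6, 0.1]
opening: 0.0512
finger_force: 0.0
t 19.9 shift [ 0.001 -0.012  0.006] turn [ 0.0002  0.0005 -0.    ] open 0.0512
```

```bash
python3 -m jog '0 -0.012 0 0 0 0; 0 0 0 0 0 0; 0 0 0 0 0 0; 0 0 0 0 0 0; 0 0 0 0 0 0' 0 60
python3 -m jog '0 0 -0.1 0 0 0; 0 0 -0.25 0 0 0; 0 0 -0.4 0 0 0; 0 0 -0.5 0 0 0; 0 0 -0.4 0 0 0'
python3 plan.py .4401 -.2222 .215 -3.2
```

```text
t: 20.4
tool_pos: [0.5555, 0.2263, 0.0864]
ee_rot: [0.028, 1.0, 0.0, 0.001]
contact_force: [-1.4, 0.4, 5.6]
opening: 0.0304
finger_force: 59.0
t: 20.9
tool_pos: [0.5548, 0.2261, 0.2196]
ee_rot: [0.028, 1.0, 0.0, 0.0]
contact_force: [0.8, 0.3, -0.9]
opening: 0.0307
finger_force: 59.5
t 20.9 shift [ 1.12  -5.675  0.056] turn [0.0001 0.0001 0.    ] open 0.0307
```

```bash
python3 -m jog '0.05 -0.25 0 0 0 0; 0.08 -0.4 0 0 0 0; 0.1 -0.5 0 0 0 0; 0.1 -0.5 0 0 0 0; 0.1 -0.5 0 0 0 0'
python3 -m jog '0.1 -0.5 0 0 0 0; 0.1 -0.5 0 0 0 0; 0.1 -0.5 0 0 0 0; 0.1 -0.5 0 0 0 0; 0.1 -0.5 0 0 0 0'
python3 -m jog '0.09 -0.42 0 0 0 0; 0.07 -0.35 0 0 0 0; 0.03 -0.2 0 0 0 0; 0 0 0 0 0 0; 0 0 0 0 0 0'
python3 -m jog '0 0 0 0 0 0; 0 0 0 0 0 0; 0 0 0 0 0 0; 0 0 0 0 0 0; 0 0 0 0 0 0'
python3 plan.py .4401 -.2222 .110 -3.2
```

```text
t: 21.4
tool_pos: [0.5101, 0.0548, 0.2177]
ee_rot: [0.028, 1.0, -0.0, -0.0]
contact_force: [1.2, -0.7, -1.9]
opening: 0.0308
finger_force: 59.8
t: 21.9
tool_pos: [0.459, -0.1426, 0.2178]
ee_rot: [0.028, 1.0, 0.0, -0.0]
contact_force: [0.1, 0.4, -1.2]
opening: 0.0306
finger_force: 59.8
t: 22.4
tool_pos: [0.4403, -0.2172, 0.2175]
ee_rot: [0.028, 1.0, 0.0, -0.0]
contact_force: [-0.0, 0.7, -2.0]
opening: 0.0304
finger_force: 59.8
t: 22.9
tool_pos: [0.4406, -0.2175, 0.2176]
ee_rot: [0.028, 1.0, -0.0, -0.0]
contact_force: [0.9, -0.0, -1.2]
opening: 0.0306
finger_force: 59.7
t 22.9 shift [ 0.003 -0.059  1.344] turn [-0.     -0.      0.0002] open 0.0306
```

```bash
python3 -m jog '0 -0.057 0 0 0 0; 0 0 0.3 0 0 0; 0 0 0.4 0 0 0; 0 0 0.4 0 0 0; 0 0 0.2 0 0 0'
python3 -m jog '0 0 0.04 0 0 0; 0 0 0 0 0 0; 0 0 0 0 0 0; 0 0 0 0 0 0; 0 0 0 0 0 0'
python3 plan.py .4401 -.2222 .0964 -3.2
```

```text
t: 23.4
tool_pos: [0.4391, -0.2223, 0.1113]
ee_rot: [0.028, 1.0, 0.0, -0.001]
contact_force: [-0.8, 0.3, -1.4]
opening: 0.0307
finger_force: 59.8
t: 23.9
tool_pos: [0.4407, -0.2226, 0.1112]
ee_rot: [0.028, 1.0, -0.0, 0.001]
contact_force: [0.2, 0.1, -1.6]
opening: 0.0307
finger_force: 59.8
t 23.9 shift [0.008 0.005 0.185] turn [-0.0002  0.0005 -0.    ] open 0.0307
```

```bash
python3 -m jog '0 0 0.06 0 0 0; 0 0 0.05 0 0 0; 0 0 0.04 0 0 0; 0 0 0.025 0 0 0; 0 0 0.008 0 0 0'
python3 -m jog '0 0 0 0 0 0; 0 0 0 0 0 0; 0 0 0 0 0 0; 0 0 0 0 0 0; 0 0 0 0 0 0'
python3 plan.py .4401 -.2222 .0964 -3.2
```

```text
t: 24.4
tool_pos: [0.4405, -0.2222, 0.0963]
ee_rot: [0.028, 1.0, -0.0, 0.0]
contact_force: [-2.4, 2.5, 15.5]
opening: 0.0303
finger_force: 61.2
t: 24.9
tool_pos: [0.4404, -0.2222, 0.0963]
ee_rot: [0.028, 1.0, -0.0, 0.0]
contact_force: [-1.7, 1.6, 8.4]
opening: 0.0304
finger_force: 61.0
t 24.9 shift [ 0.004  0.    -0.001] turn [-0.      0.0002  0.    ] open 0.0304
```

```bash
python3 -m jog '0 0 0 0 0 0; 0 0 0 0 0 0; 0 0 0 0 0 0; 0 0 0 0 0 0; 0 0 0 0 0 0' 0.6
python3 -m jog '0 0 -0.1 0 0 0; 0 0 -0.3 0 0 0; 0 0 -0.4 0 0 0; 0 0 -0.3 0 0 0; 0 0 -0.2 0 0 0'
python3 plan.py .5608 .308 .200 3.3
```

```text
t: 25.4
tool_pos: [0.4402, -0.2224, 0.0956]
ee_rot: [0.028, 1.0, -0.0, -0.0]
contact_force: [-0.4, -0.4, -0.3]
opening: 0.0514
finger_force: 0.0
t: 25.9
tool_pos: [0.4407, -0.2226, 0.2022]
ee_rot: [0.028, 1.0, -0.001, 0.001]
contact_force: [0.8, -1.0, -0.6]
opening: 0.051
finger_force: 0.0
t 25.9 shift [-1.128  6.705  0.023] turn [-0.0004  0.0008 -0.0361] open 0.051
```

```bash
python3 -m jog '-0.06 0.35 0 0 0 0; -0.1 0.55 0 0 0 0; -0.1 0.57 0 0 0 0; -0.1 0.57 0 0 0 0; -0.1 0.57 0 0 0 0'
python3 -m jog '-0.1 0.57 0 0 0 0; -0.1 0.57 0 0 0 0; -0.1 0.57 0 0 0 0; -0.1 0.57 0 0 0 0; -0.1 0.57 0 0 0 0'
python3 -m jog '-0.09 0.5 0 0 0 0; -0.05 0.4 0 0 0 0; -0.03 0.25 0 0 0 0; 0 0 0 0 0 -0.036; 0 0 0 0 0 0'
python3 -m jog '0 0 0 0 0 0; 0 0 0 0 0 0; 0 0 0 0 0 0; 0 0 0 0 0 0; 0 0 0 0 0 0'
python3 plan.py .5608 .308 .068 3.3
```

```text
t: 26.4
tool_pos: [0.4888, -0.0142, 0.2005]
ee_rot: [0.028, 1.0, -0.0, 0.0]
contact_force: [1.0, -0.3, 0.1]
opening: 0.0514
finger_force: 0.0
t: 26.9
tool_pos: [0.5414, 0.2113, 0.2004]
ee_rot: [0.028, 1.0, -0.0, 0.0]
contact_force: [1.5, -0.2, 0.5]
opening: 0.0511
finger_force: 0.0
t: 27.4
tool_pos: [0.5597, 0.3013, 0.1998]
ee_rot: [-0.03, 1.0, 0.0, -0.0]
contact_force: [0.2, -0.4, 0.4]
opening: 0.0515
finger_force: 0.0
t: 27.9
tool_pos: [0.56, 0.3004, 0.1998]
ee_rot: [-0.028, 1.0, -0.0, 0.0]
contact_force: [-0.3, -0.3, 0.0]
opening: 0.0513
finger_force: 0.0
t 27.9 shift [-0.015  0.095  1.647] turn [-0.      0.     -0.0003] open 0.0513
```

```bash
python3 -m jog '-0.015 0.092 0 0 0 0; 0 0 0.35 0 0 0; 0 0 0.4 0 0 0; 0 0 0.35 0 0 0; 0 0 0.25 0 0 0'
python3 -m jog '0 0 0.18 0 0 0; 0 0 0.1 0 0 0; 0 0 0 0 0 0; 0 0 0 0 0 0; 0 0 0 0 0 0'
python3 plan.py .5608 .308 .068 3.3
```

```text
t: 28.4
tool_pos: [0.56, 0.3083, 0.0897]
ee_rot: [-0.029, 1.0, -0.0, -0.001]
contact_force: [-0.4, 0.9, 0.5]
opening: 0.0511
finger_force: 0.0
t: 28.9
tool_pos: [0.5614, 0.3085, 0.0705]
ee_rot: [-0.029, 1.0, 0.0, 0.001]
contact_force: [-0.3, 0.3, -0.0]
opening: 0.0514
finger_force: 0.0
t 28.9 shift [ 0.008 -0.006  0.031] turn [ 0.0003  0.0006 -0.0001] open 0.0514
```

```bash
python3 -m jog '0 -0.006 0.03 0 0 0; 0 0 0 0 0 0; 0 0 0 0 0 0; 0 0 0 0 0 0; 0 0 0 0 0 0'
python3 -m jog '0 0 0 0 0 0; 0 0 0 0 0 0; 0 0 0 0 0 0; 0 0 0 0 0 0; 0 0 0 0 0 0' 0 60
python3 -m jog '0 0 -0.1 0 0 0; 0 0 -0.3 0 0 0; 0 0 -0.45 0 0 0; 0 0 -0.5 0 0 0; 0 0 -0.4 0 0 0'
python3 -m jog '0 0 -0.1 0 0 -0.036; 0 0 0 0 0 0; 0 0 0 0 0 0; 0 0 0 0 0 0; 0 0 0 0 0 0'
python3 plan.py .4334 -.3002 .205 -3.2
```

```text
t: 29.4
tool_pos: [0.5608, 0.3075, 0.067]
ee_rot: [-0.029, 1.0, 0.0, 0.0]
contact_force: [0.6, 0.0, 0.1]
opening: 0.0512
finger_force: 0.0
t: 29.9
tool_pos: [0.5608, 0.3078, 0.0671]
ee_rot: [-0.029, 1.0, 0.0, 0.0]
contact_force: [-0.3, 1.2, 1.8]
opening: 0.0306
finger_force: 59.3
t: 30.4
tool_pos: [0.5606, 0.3072, 0.2089]
ee_rot: [-0.029, 1.0, -0.0, 0.0]
contact_force: [1.0, 0.7, -3.7]
opening: 0.0305
finger_force: 59.8
t: 30.9
tool_pos: [0.5603, 0.3071, 0.2135]
ee_rot: [-0.084, 0.996, -0.001, -0.001]
contact_force: [-0.3, 0.3, -3.4]
opening: 0.0307
finger_force: 60.0
t 30.9 shift [ 2.841 -7.216  0.12 ] turn [-0.0004 -0.0007  0.0716] open 0.0307
```

The turn went the wrong way. I'll undo it (+0.072) before travelling.

```bash
python3 -m jog '0 0 0 0 0 0.02; 0 0 0 0 0 0.03; 0 0 0 0 0 0.0216; 0 0 0 0 0 0; 0 0 0 0 0 0'
python3 plan.py .4334 -.3002 .210 -3.2
```

```text
t: 31.4
tool_pos: [0.5606, 0.3075, 0.2143]
ee_rot: [0.026, 1.0, -0.0, -0.0]
contact_force: [0.1, 0.6, -3.1]
opening: 0.0303
finger_force: 59.9
t 31.4 shift [ 1.187 -7.67   0.06 ] turn [-0.0002 -0.0002  0.001 ] open 0.0303
```

```bash
python3 -m jog '0.04 -0.25 0 0 0 0; 0.06 -0.4 0 0 0 0; 0.08 -0.5 0 0 0 0; 0.08 -0.5 0 0 0 0; 0.08 -0.5 0 0 0 0'
python3 -m jog '0.08 -0.5 0 0 0 0; 0.08 -0.5 0 0 0 0; 0.08 -0.5 0 0 0 0; 0.08 -0.5 0 0 0 0; 0.08 -0.5 0 0 0 0'
python3 -m jog '0.08 -0.5 0 0 0 0; 0.08 -0.5 0 0 0 0; 0.08 -0.5 0 0 0 0; 0.08 -0.5 0 0 0 0; 0.06 -0.4 0 0 0 0'
python3 -m jog '0.04 -0.25 0 0 0 0; 0.02 -0.15 0 0 0 0; 0 0 0 0 0 0; 0 0 0 0 0 0; 0 0 0 0 0 0'
python3 plan.py .4334 -.3002 .092 -3.2
```

```text
t: 31.9
tool_pos: [0.5237, 0.1358, 0.2147]
ee_rot: [0.026, 1.0, -0.0, -0.0]
contact_force: [0.4, -0.2, -3.1]
opening: 0.0304
finger_force: 60.1
t: 32.4
tool_pos: [0.4809, -0.0622, 0.2151]
ee_rot: [0.026, 1.0, -0.0, 0.0]
contact_force: [1.0, 0.6, -3.4]
opening: 0.0304
finger_force: 60.1
t: 32.9
tool_pos: [0.4396, -0.2533, 0.215]
ee_rot: [0.027, 1.0, -0.0, 0.0]
contact_force: [0.9, -0.0, -3.9]
opening: 0.0306
finger_force: 60.1
t: 33.4
tool_pos: [0.4347, -0.2807, 0.2149]
ee_rot: [0.026, 1.0, 0.0, 0.0]
contact_force: [0.8, -0.1, -3.6]
opening: 0.0304
finger_force: 60.1
t 33.4 shift [ 0.003 -0.245  1.536] turn [0.0003 0.     0.0013] open 0.0304
```

```bash
python3 -m jog '0 -0.15 0 0 0 0.001; 0 -0.095 0.2 0 0 0; 0 0 0.4 0 0 0; 0 0 0.4 0 0 0; 0 0 0.3 0 0 0'
python3 -m jog '0 0 0.15 0 0 0; 0 0 0.07 0 0 0; 0 0 0 0 0 0; 0 0 0 0 0 0; 0 0 0 0 0 0'
python3 plan.py .4334 -.3002 .0771 -3.2
```

```text
t: 33.9
tool_pos: [0.4327, -0.302, 0.1094]
ee_rot: [0.029, 1.0, 0.0, -0.0]
contact_force: [0.7, 0.3, -3.1]
opening: 0.0304
finger_force: 60.3
t: 34.4
tool_pos: [0.4336, -0.3024, 0.0944]
ee_rot: [0.029, 1.0, -0.001, 0.001]
contact_force: [0.6, 0.1, -3.4]
opening: 0.0304
finger_force: 60.2
t 34.4 shift [0.005 0.028 0.217] turn [-0.0004  0.0006 -0.0006] open 0.0304
```

```bash
python3 -m jog '0 0.027 0.06 0 0 0; 0 0 0.06 0 0 0; 0 0 0.045 0 0 0; 0 0 0.035 0 0 0; 0 0 0.015 0 0 0'
python3 -m jog '0 0 0.004 0 0 0; 0 0 0 0 0 0; 0 0 0 0 0 0; 0 0 0 0 0 0; 0 0 0 0 0 0'
python3 plan.py .4334 -.3002 .0771 -3.2
```

```text
t: 34.9
tool_pos: [0.4331, -0.2996, 0.0769]
ee_rot: [0.029, 1.0, 0.0, 0.0]
contact_force: [-5.5, 4.6, 21.9]
opening: 0.0307
finger_force: 62.3
t: 35.4
tool_pos: [0.4331, -0.2996, 0.0769]
ee_rot: [0.029, 1.0, -0.0, 0.0]
contact_force: [-3.3, 4.0, 11.8]
opening: 0.0301
finger_force: 61.8
t 35.4 shift [-0.004 -0.008 -0.002] turn [-0.      0.0002 -0.0005] open 0.0301
```

Seated. I'll release, rise, back off toward the robot and check.

```bash
python3 -m jog '0 0 0 0 0 0; 0 0 0 0 0 0; 0 0 0 0 0 0; 0 0 0 0 0 0; 0 0 0 0 0 0' 0.6
python3 -m jog '0 0 -0.1 0 0 0; 0 0 -0.3 0 0 0; 0 0 -0.5 0 0 0; 0 0 -0.5 0 0 0; 0 0 -0.5 0 0 0'
python3 -m jog '0 0.4 0 0 0 0; 0 0.5 0 0 0 0; 0 0.5 0 0 0 0; 0 0.3 0 0 0 0; 0 0 0 0 0 0'
python3 - <<'E'
from rig import bot
from h import *
d=bot.get_image('wrist');t=bot.get_image('scene')
pickle.dump(t,open('pics/sc5.pkl','wb'));s=bot.read_state();print(s['tool_pos'],s['t'])
H=dict(wide=82,slim=108,square=90,flat=98)
for c,st,_ in dark(t,60,80):
    if 100<c[0]<280 and 140<c[1]<260: print(c.round(1),[ray(t,c,(5+h)/1e3)[:2].round(4).tolist() for h in(82,98,108,90)])
cv2.imwrite('pics/w5.png',np.hstack([cv2.resize(d['img'],(400,300)),cv2.resize(t['img'][120:270,80:280],(400,300))])[:,:,::-1])
E
```

```text
t: 35.9
tool_pos: [0.4331, -0.2999, 0.0756]
ee_rot: [0.029, 1.0, 0.0, -0.0]
contact_force: [0.0, 0.7, 0.1]
opening: 0.051
finger_force: 0.0
t: 36.4
tool_pos: [0.4328, -0.2996, 0.23]
ee_rot: [0.029, 1.0, -0.0, 0.0]
contact_force: [1.1, -0.5, -0.5]
opening: 0.0512
finger_force: 0.0
t: 36.9
tool_pos: [0.4413, -0.1602, 0.2286]
ee_rot: [0.026, 1.0, 0.001, 0.0]
contact_force: [0.2, -0.6, 1.1]
opening: 0.0517
finger_force: 0.0
[ 0.44098399 -0.16397192  0.22838232] 37.0
[252.6 153. ] [[0.4846, 0.0417], [0.4948, 0.0359], [0.5012, 0.0324], [0.4897, 0.0388]]
[210.5 161. ] [[0.4487, -0.0668], [0.4595, -0.0708], [0.4662, -0.0733], [0.4541, -0.0688]]
[182.3 168.9] [[0.4324, -0.1423], [0.4434, -0.1451], [0.4503, -0.1468], [0.4379, -0.1437]]
[154.6 179.2] [[0.4237, -0.2181], [0.4349, -0.2197], [0.4419, -0.2206], [0.4293, -0.2189]]
[223.8 184.4] [[0.5314, -0.0722], [0.5409, -0.0761], [0.5468, -0.0786], [0.5362, -0.0742]]
[195.2 193.7] [[0.5181, -0.1479], [0.5278, -0.1506], [0.5339, -0.1523], [0.523, -0.1492]]
[126.7 195.2] [[0.431, -0.2992], [0.4421, -0.2994], [0.449, -0.2996], [0.4365, -0.2993]]
[166.2 204.5] [[0.5083, -0.2245], [0.5181, -0.2259], [0.5243, -0.2269], [0.5132, -0.2252]]
[137.3 220.7] [[0.5131, -0.3051], [0.5228, -0.3053], [0.5289, -0.3054], [0.5179, -0.3052]]
[230.5 231.2] [[0.6575, -0.1232], [0.6649, -0.1263], [0.6696, -0.1282], [0.6612, -0.1248]]
```

View pics/w5.png

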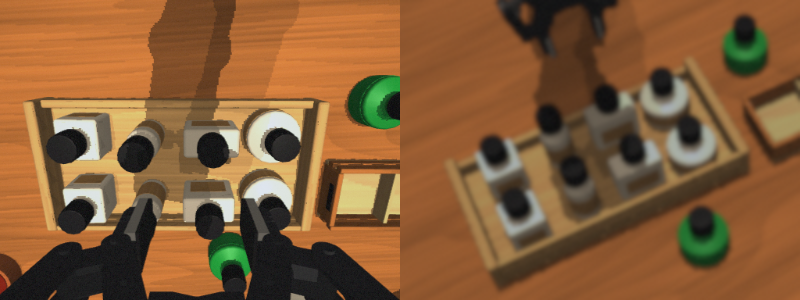

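All eight jars stand upright in two aligned rows. Each front jar is about 84 mm in front of its match and under 2 mm off sideways, and the gripper is clear of everything. Handing in.

```bash
python3 -c "
from rig import bot
print(bot.job_done())"
```

```text
the job is handed in; nothing more can be done
None
```

The four jars stand upright in the rack's front row, each in front of its back-row match, and the job was handed in at about 37 s; the hand-in call returned no verdict.

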